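Find the bowed cover with a straightedge

ROBOT

A 7-joint arm with a two-finger parallel gripper is mounted at the origin on the work surface. World frame = base frame: x ahead of the robot, y to its left, z up, the work surface at z = 0. Lengths are in m, angles in rad, forces in N, time in s.
With the tool pointing down it reaches from about 0.425 to 0.95 m from the base axis. Payload 4.7 kg.
Tool frame: the origin (TCP) lies at the very end of the fingers, on their centre line; the grasp point (between the pads) lies 19 mm behind it; z points along the fingers, x is the direction in which the jaws open and shut, and the axes are right-handed (so a half turn about z gives the same grasp; the last joint's range is limited). The gripper opens to 87 mm and grips with 3 to 60 N. Pads are 19 mm wide; open, the fingers measure 117 mm over their backs; the gripper's body (75 mm by 190 mm) begins 51 mm behind the grasp point.
Start: joints at [-1.299, 0.469, -0.049, 1.532, 0.024, 1.141, -0.082], TCP at [0.2, 0.645, 0.223] pointing down, gripper open.
Joint ranges: [-2.59, 2.59], [-0.33, 1.99], [-1.39, 1.29], [0.1, 2.45], [-1.04, 4.18], [0.21, 1.99], [-2.66, 2.66]. Speed limits (rad/s): [2.57, 2.57, 3.14, 3.14, 3.14, 3.14, 3.14].

INTERFACE

Orientations are given as [roll, pitch, yaw] about the fixed x, y, z axes, in that order (R = Rz(yaw) Ry(pitch) Rx(roll)).
In Python, from workcell import bot gives the robot as it stands.
- The arm moves only by the tool move_arm, never from a script. Its argument "targets" is a list that holds one entry, the list of rows, each a list of 7 numbers: the shift along the world's x, y, z in cm, then the turn, a rotation vector about the world's x, y, z in degrees, then the finger opening in cm, from 0 to 8.7. A call has 1 to 8 rows; each row shifts and turns the commanded pose from where the row before left it; what a row does not reach is not made up. A row lasts 1/12 s, in which the tool goes at most 41.7 mm and 7.16 degrees, less where a joint would pass 70% of its speed; a pose out of reach is approached as far as the arm can. A call with a gripper value outside its range is refused whole. The fingers move at their own pace and stop on an object; the grip force is fixed at half the most. Time passes only in rows, so rows that do not move let the fingers close. It gives the time, the measured TCP pose, the force and the opening at its end, in the units of the state.
- bot.observe(): the state, without advancing time (a new reading comes with each control period).
- bot.camera(name): name is "scene" or "top" or "wrist"; returns a dict with "color" (420x560x3 uint8, red, green, blue), "fx", "fy", "cx", "cy" (pixels), "position" and "rotation" of the camera in the world; the wrist camera has in their place "mount" (4x4, takes a point from camera to tool coordinates, whose origin is the TCP and whose axes are the tool frame's). Camera axes: x right, y up, looking along -z (the intrinsics and any distortion apply to the point x, -y, -z); pixel columns grow to the right and rows downward; lengths in m; the calibration is good to about 2 mm. A picture is of the moment at which its call begins: read the wrist's pose just before it. There is no depth.
- bot.hand_in(): hands the job in, once; it reports no verdict.
The state is a dict: "clock": time; "joint_positions": joint angles; "joint_vel": joint speeds; "joint_torque": joint torques, N m; "eef_pos": TCP position; "tcp_rot": TCP orientation; "ft_force": force on the tool from outside, world axes, zero at the start; "moment": the same for the moment, N m; "finger_gap": finger opening in m.
Only numpy, scipy, OpenCV 4.12 (cv2) and the standard library are available. Lean on these libraries where they do the work, as an engineer would, in place of code of your own. Each camera call takes 0.05 s, during which the arm holds its last target. There are 200 camera calls.

TASK

One of these two cast covers leaked because its sealing face has bowed up in the middle. Lay the straightedge lengthways along the middle of one cover's face, let go, and with closed fingers press it down gently at the end with the hole and then at the plain end, to feel whether it rocks. Set the bowed cover down gently in the red tray, face up, and leave the straightedge lying lengthways on the face of the sound cover, ready for the feeler gauge, without shifting that cover or the socket and gauge beside it.

Things in the scene. Friction and masses are not known exactly. Their poses are not given: they have to be found in the camera images.
- cover_p_center (a point): One of two cast aluminium covers, alike to the eye, on the bench with the sealing face up: 240 mm long (x), 64 mm wide (y), 24 mm high (z), about 0.45 kg. Exactly one of the two is bowed, either one. Origin at its centre, 12 mm above the bench. Grip it across its width at mid length.
- cover_q_center (a point): The other of two cast aluminium covers, alike to the eye, on the bench with the sealing face up: 240 mm long (x), 64 mm wide (y), 24 mm high (z), about 0.45 kg. Exactly one of the two is bowed, either one. Origin at its centre, 12 mm above the bench. Grip it across its width at mid length.
- cover_p_face (a point): Middle of this cover's face at its nominal height, 24 mm above the bench. The face is a frame: a 14 mm land across each end, an 11 mm rail along each side, a 36 mm long bolt land in the middle. Sound: all level; a straightedge does not move when pressed. Bowed: the middle land is 2.6 mm higher than the end lands: a pressed end dips 2 mm at under 1 N, then is firm, and the far end lifts 3 mm.
- cover_q_face (a point): Middle of the other cover's face: the same description. More than 40 N from the straightedge spoils either face; the contacts are stiff, so come down slowly (under 10 mm/s) and stop on a small force.
- edge_center (a point): Straightedge: silver aluminium bar, blue sides, 250 mm long (x), 24 mm wide (y), 26 mm high (z), about 0.4 kg. Origin at its centre, half-way up. Starts on the rest board. Grip it across its width at mid length. Lay it with its middle over the cover's middle (within 15 mm), along the cover's length (within 0.1 rad).
- edge_hole_end (a point): Pressing point on top of the straightedge, on its centre line, at the end marked by a round 12 mm hanging hole: 105 mm from the middle (the -x end), 20 mm from the tip. Press here first, with about 5 N.
- edge_plain_end (a point): Pressing point on top of the straightedge at the plain end: 105 mm from the middle (the +x end), 20 mm from the tip. Press here second, with about 5 N.
- rest_board: Wooden rest board with green felt, fixed, 290 mm long (x), 70 mm wide (y), 6 mm thick; origin at the centre of its underside, on the bench. The straightedge starts lying along it.
- tray: Red open steel tray for rework, fixed: outside 300 mm (x) by 158 mm (y) by 26 mm high, walls and floor 4 mm thick; origin at the centre of its underside, on the bench. The cover goes in lengthways, flat on its floor.
- socket: Bystander: steel socket, 25 mm across and 38 mm tall, standing between the covers; origin at the centre of its underside. Leave it standing where it is.
- feeler_gauge: Bystander: folded steel feeler gauge, 94 mm by 16 mm by 12 mm, lying between the far ends of the covers; origin at the centre of its underside. Leave it where it is.
Things that resemble listed ones, but are neither listed nor needed, are in the scene too. Leave any brown look-alike of the part that bears cover_q_center alone.

How it is judged:
On the way, in this order (a step that is already met when the one before it is completed fails the run):
1. the straightedge lies lengthways over the middle of one cover's face, let go (((horizontal distance between edge_center and cover_p_center below 0.022 m and angle between the x axis of edge_center and the x axis of cover_p_center, either way round below 0.14 rad and contact force between straightedge and cover_p above 1.5 N) or (horizontal distance between edge_center and cover_q_center below 0.022 m and angle between the x axis of edge_center and the x axis of cover_q_center, either way round below 0.14 rad and contact force between straightedge and cover_q above 1.5 N)) and contact force between the fingers and straightedge below 0.1 N), for 0.1 s.
2. the straightedge on the cover is pressed down at its hole end by the fingers (horizontal distance between the grasp point and edge_hole_end below 0.04 m and contact force between the fingers and straightedge above 2 N and (((horizontal distance between edge_center and cover_p_center below 0.022 m and angle between the x axis of edge_center and the x axis of cover_p_center, either way round below 0.14 rad and contact force between straightedge and cover_p above 1.5 N) and contact force between straightedge and cover_p above 6 N) or ((horizontal distance between edge_center and cover_q_center below 0.022 m and angle between the x axis of edge_center and the x axis of cover_q_center, either way round below 0.14 rad and contact force between straightedge and cover_q above 1.5 N) and contact force between straightedge and cover_q above 6 N))), for 0.1 s.
3. the straightedge on the cover is pressed down at its plain end by the fingers (horizontal distance between the grasp point and edge_plain_end below 0.04 m and contact force between the fingers and straightedge above 2 N and (((horizontal distance between edge_center and cover_p_center below 0.022 m and angle between the x axis of edge_center and the x axis of cover_p_center, either way round below 0.14 rad and contact force between straightedge and cover_p above 1.5 N) and contact force between straightedge and cover_p above 6 N) or ((horizontal distance between edge_center and cover_q_center below 0.022 m and angle between the x axis of edge_center and the x axis of cover_q_center, either way round below 0.14 rad and contact force between straightedge and cover_q above 1.5 N) and contact force between straightedge and cover_q above 6 N))), for 0.1 s.
At the end, for the whole second after the job is handed in: One cover lies flat, face up, at rest on the tray's floor. The other is within 30 mm of its start and the straightedge rests on it, middles within 22 mm, aligned within 0.14 rad, its centre under 26.3 mm above the cover's centre (down on the lands: possible only on the sound face) (((x of cover_q_center in the frame of tray between -0.035 and 0.035 m and y of cover_q_center in the frame of tray between -0.05 and 0.05 m and z of cover_q_center in the frame of tray between 0.012 and 0.02 m and angle between cover_q_center's own z axis and vertical below 0.05 rad and linear speed of cover_q below 0.02 m/s and distance of cover_p_center from where it was at the start of the episode below 0.03 m and (horizontal distance between edge_center and cover_p_center below 0.022 m and angle between the x axis of edge_center and the x axis of cover_p_center, either way round below 0.14 rad and contact force between straightedge and cover_p above 1.5 N) and z of edge_center in the frame of cover_p_center below 0.0263 m) or (x of cover_p_center in the frame of tray between -0.035 and 0.035 m and y of cover_p_center in the frame of tray between -0.05 and 0.05 m and z of cover_p_center in the frame of tray between 0.012 and 0.02 m and angle between cover_p_center's own z axis and vertical below 0.05 rad and linear speed of cover_p below 0.02 m/s and distance of cover_q_center from where it was at the start of the episode below 0.03 m and (horizontal distance between edge_center and cover_q_center below 0.022 m and angle between the x axis of edge_center and the x axis of cover_q_center, either way round below 0.14 rad and contact force between straightedge and cover_q above 1.5 N) and z of edge_center in the frame of cover_q_center below 0.0263 m)) and angle between edge_center's own z axis and vertical below 0.02 rad and linear speed of straightedge below 0.02 m/s); the robot touches nothing.
It fails at once if the straightedge bears on a cover's sealing face with more than 40 N (contact force between straightedge and cover_p above 40 N or contact force between straightedge and cover_q above 40 N).
It fails at once if a cover is dropped or pressed hard into the tray (more than 40 N) (contact force between any of cover_p, cover_q and tray above 40 N).
It fails at once if the socket or the feeler gauge is knocked away (more than 20 mm) or the socket knocked over (distance of any of socket, feeler_gauge from where it was at the start of the episode above 0.02 m or angle between socket's own z axis and vertical above 0.5 rad).
It also fails if it takes over 72 s, if anything falls off the work surface, if the arm or the gripper's body presses on something with over 40 N, if the wrist force passes 120 N, or if a joint passes its speed limit or range.

## Working session

There is one attempt and no reset: what is moved stays moved. The work goes in short steps, Python scripts to look and compute and a tool call to move; the robot and the scene stay as the last step left them, time stands still between calls to the robot, and variables do not carry over. Pictures are saved under pics/ and viewed, about 8 in all and at most 12, crops included, and the job is handed in when it is done.

Besides the shell and the picture viewer there is one more tool, called after "Call:" as name(argument=value, ...) on one line, values as JSON. move_arm: Moves the arm, as the interface text tells. Its arguments: {"type":"object","properties":{"targets":{"type":"array"}},"required":["targets"]}

```bash
ls; mkdir -p pics; cat > h.py <<'E'
import numpy as np, cv2
from workcell import bot
from scipy.spatial.transform import Rotation as R
def snap(name,fn):
    s=bot.observe(); c=bot.camera(name)
    cv2.imwrite(f'pics/{fn}.png',c['color'][:,:,::-1])
    if 'mount' in c:
        T=np.eye(4);T[:3,:3]=R.from_euler('xyz',s['tcp_rot']).as_matrix();T[:3,3]=s['eef_pos']
        T=T@np.array(c['mount']);c['position']=T[:3,3];c['rotation']=T[:3,:3]
    np.save(f'pics/{fn}.npy',{k:v for k,v in c.items()},allow_pickle=True)
    return c
def load(fn): return np.load(f'pics/{fn}.npy',allow_pickle=True).item()
def ray(c,uv,z):
    uv=np.atleast_2d(uv).astype(float)
    d=np.c_[(uv[:,0]-c['cx'])/c['fx'],-(uv[:,1]-c['cy'])/c['fy'],-np.ones(len(uv))]@np.array(c['rotation']).T
    p=np.array(c['position']); return p+d*((z-p[2])/d[:,2])[:,None]
def proj(c,P):
    q=(np.atleast_2d(P)-c['position'])@np.array(c['rotation'])
    return np.c_[c['cx']-c['fx']*q[:,0]/q[:,2],c['cy']+c['fy']*q[:,1]/q[:,2]]
E
python3 - <<'E'
from h import *
for k,v in bot.observe().items(): print(k,np.round(v,3))
for n in ('scene','top'):
    c=snap(n,n+'0'); print({k:(np.round(v,3).tolist() if not isinstance(v,str) else v) for k,v in c.items() if k!='color'})
a=load('top0')['color'];b=load('scene0')['color']
cv2.imwrite('pics/a.png',cv2.resize(a,(800,600),interpolation=cv2.INTER_CUBIC)[:,:,::-1])
E
```

```text
pics
clock 0.0
joint_positions [-1.299  0.469 -0.049  1.534  0.024  1.141 -0.082]
joint_vel [ 0.    -0.     0.001  0.    -0.001 -0.002  0.001]
joint_torque [-1.0000e-03 -5.0797e+01 -8.1000e-02 -2.3617e+01 -6.1000e-02  3.8000e-02
  0.0000e+00]
eef_pos [0.2   0.644 0.221]
tcp_rot [3.141e+00 2.000e-03 1.270e+00]
ft_force [-0.634 -0.368  0.01 ]
moment [-0.033  0.03   0.01 ]
finger_gap 0.087
{'fx': 384.041, 'fy': 384.041, 'cx': 281.156, 'cy': 217.051, 'position': [0.969, -0.439, 0.717], 'rotation': [0.809, 0.016, 0.87]}
{'fx': 434.847, 'fy': 434.847, 'cx': 278.373, 'cy': 200.12, 'position': [0.294, -0.022, 1.292], 'rotation': [0.118, 0.002, -1.583]}
```

```bash
python3 - <<'E'
s=open('h.py').read()
s=s.replace("    np.save(","    else: c['rotation']=R.from_euler('xyz',c['rotation']).as_matrix()\n    np.save(")
open('h.py','w').write(s)
E
python3 - <<'E'
from h import *
for n in ('scene0','top0'):
    c=load(n);c['rotation']=R.from_euler('xyz',c['rotation']).as_matrix();np.save(f'pics/{n}.npy',c)
    print(c['rotation'].round(2))
E
```

```text
[[ 0.64 -0.52  0.56]
 [ 0.76  0.45 -0.46]
 [-0.02  0.72  0.69]]
[[-0.01  0.99 -0.12]
 [-1.   -0.01 -0.  ]
 [-0.    0.12  0.99]]
```

View pics/a.png

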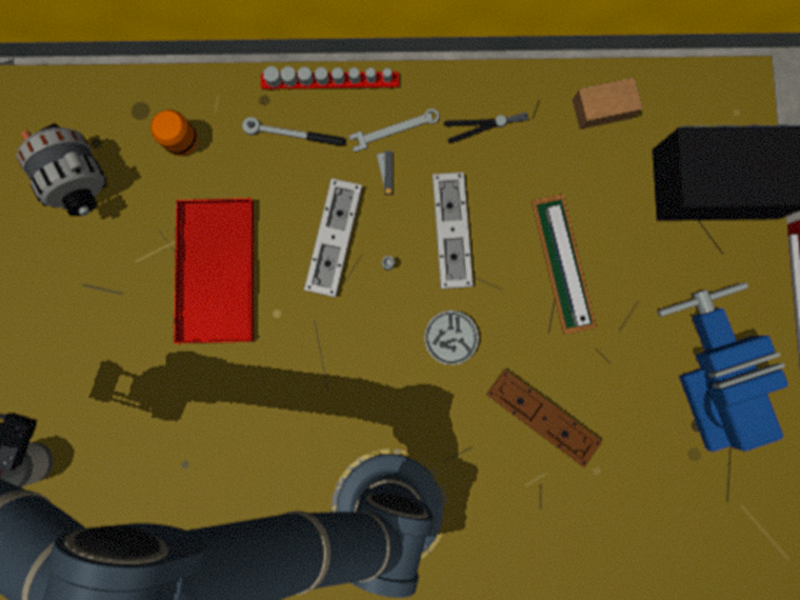

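View pics/scene0.png

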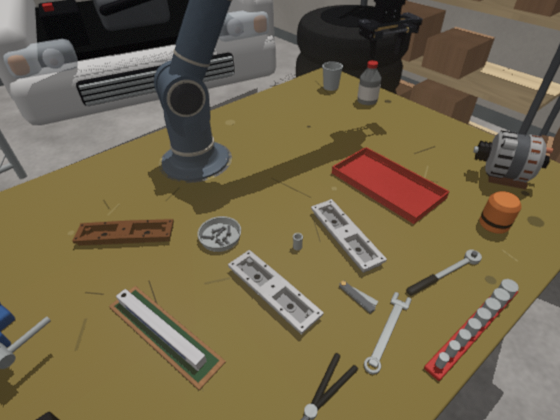

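Top view (800x600 px): silver covers at (333,237) and (453,230), the straightedge on green felt at (567,265) with its hole at (583,318), nearest the robot. Also the tray (215,270), socket (389,262), gauge (387,172). The brown look-alike is at (545,418) and isn't a silver cover, so I leave it alone.

```bash
cat > meas.py <<'E'
from h import *
def rects(c,z,zname=''):
    im=c['color'].astype(int);hsv=cv2.cvtColor(c['color'],cv2.COLOR_RGB2HSV)
    m=((hsv[...,2]>120)&(hsv[...,1]<60)).astype(np.uint8)*255
    m=cv2.morphologyEx(m,cv2.MORPH_CLOSE,np.ones((3,3)))
    out=[]
    for k in cv2.findContours(m,cv2.RETR_EXTERNAL,cv2.CHAIN_APPROX_NONE)[0]:
        if cv2.contourArea(k)<300: continue
        P=ray(c,k[:,0,:],z)[:,:2]
        (cc,wh,a)=cv2.minAreaRect((P*1000).astype(np.float32))
        if wh[0]<wh[1]: wh=wh[::-1];a+=90
        out.append((k[:,0].mean(0).round(),np.round(cc,1),np.round(wh,1),round((a+90)%180-90,2)))
    return out
E
python3 - <<'E'
from meas import *
c=load('top0')
for z in (.024,.032):
    print(z)
    for r in rects(c,z):
        if max(r[2])<320 and 200<max(r[2]): print(*r)
hsv=cv2.cvtColor(c['color'],cv2.COLOR_RGB2HSV)
m=(((hsv[...,0]<6)|(hsv[...,0]>174))&(hsv[...,1]>180)&(hsv[...,2]>70)).astype(np.uint8)*255
for k in cv2.findContours(m,0,1)[0]:
    if cv2.contourArea(k)>1500:
        P=ray(c,k[:,0,:],.026)[:,:2]*1000; print('tray',cv2.minAreaRect(P.astype(np.float32)))
s=1/1.42857
for n,uv,z in (('hole',(583,318),.032),('socket',(389,262),.038),('gauge',(387,172),.01)): print(n,ray(c,np.array(uv)*s,z)*1000)
E
```

```text
0.024
[398. 185.] [ 485.3 -373.2] [252.4  25.4] 11.9
[233. 166.] [549.5 112.8] [241.9  65.3] -13.31
[316. 161.] [ 561.6 -134.7] [241.7  65.5] 3.18
0.032
[398. 185.] [ 484.1 -371. ] [250.8  25.3] 11.9
[233. 166.] [547.8 112. ] [240.4  64.9] -13.31
[316. 161.] [ 559.9 -134. ] [240.2  65. ] 3.18
tray ((483.243896484375, 358.4537353515625), (295.6444396972656, 158.13507080078125), 0.9015172123908997)
hole [[ 373.22238145 -396.4728287    32.        ]]
socket [[491.99060847  -4.23108313  38.        ]]
gauge [[689.80377692  -1.57999745  10.        ]]
```

Call:
move_arm(targets=[[[2.14,-3.54,0,0,0,-5.6,5],[2.14,-3.54,0,0,0,-5.6,5],[2.14,-3.54,0,0,0,-5.6,5],[2.14,-3.54,0,0,0,-5.6,5],[2.14,-3.54,0,0,0,-5.6,5],[2.14,-3.54,0,0,0,-5.6,5],[2.14,-3.54,0,0,0,-5.6,5]]])

```text
clock: 0.68
eef_pos: [0.3503, 0.3948, 0.2223]
tcp_rot: [-3.142, 0.0, 0.581]
ft_force: [1.4, -0.2, -1.2]
finger_gap: 0.0525
```

Call:
move_arm(targets=[[[2.14,-3.54,0,0,0,-5.6,5],[2.14,-3.54,0,0,0,-5.6,5],[2.14,-3.54,0,0,0,-5.6,5],[2.14,-3.54,0,0,0,-5.6,5],[2.14,-3.54,0,0,0,-5.6,5],[2.14,-3.54,0,0,0,-5.6,5],[2.14,-3.54,0,0,0,-5.6,5]]])

```text
clock: 1.27
eef_pos: [0.4999, 0.1472, 0.2225]
tcp_rot: [-3.141, 0.0, -0.103]
ft_force: [0.5, 1.1, -0.2]
finger_gap: 0.0499
```

Call:
move_arm(targets=[[[-0.12,-3.98,-0.2,0,0,-5.6,5],[-0.12,-3.98,-0.2,0,0,-5.6,5],[-0.12,-3.98,-0.2,0,0,-5.6,5],[-0.12,-3.98,-0.2,0,0,-5.6,5],[-0.12,-3.98,-0.2,0,0,-5.6,5],[-0.12,-3.98,-0.2,0,0,-5.6,5],[-0.12,-3.98,-0.2,0,0,-5.6,5]]])

```text
clock: 1.85
eef_pos: [0.4905, -0.1311, 0.2084]
tcp_rot: [-3.141, 0.0, -0.787]
ft_force: [1.9, 0.2, -0.3]
finger_gap: 0.05
```

Call:
move_arm(targets=[[[-0.12,-3.98,-0.2,0,0,-5.6,5],[-0.12,-3.98,-0.2,0,0,-5.6,5],[-0.12,-3.98,-0.2,0,0,-5.6,5],[-0.12,-3.98,-0.2,0,0,-5.6,5],[-0.12,-3.98,-0.2,0,0,-5.6,5],[-0.12,-3.98,-0.2,0,0,-5.3,5],[0,0,0,0,0,0,5]]])

```text
clock: 2.43
eef_pos: [0.4804, -0.377, 0.1965]
tcp_rot: [3.138, -0.007, -1.377]
ft_force: [-0.6, -0.4, 0.6]
finger_gap: 0.05
```

```bash
python3 - <<'E'
from meas import *
c=snap('wrist','w1');s=bot.observe(); print(s['eef_pos'].round(4) if hasattr(s['eef_pos'],'round') else s['eef_pos'],s['tcp_rot'],s['ft_force'])
print(np.array(c['mount']).round(3),c['fx'])
for r in rects(c,.032): print(*r)
print(proj(c,[[.484,-.371,.032]]))
E
```

```text
[ 0.4814 -0.373   0.1961] [ 3.13868172e+00 -2.64209653e-03 -1.37137448e+00] [ 0.23247132  0.55965476 -0.27217969]
[[ 1.     0.    -0.001  0.001]
 [-0.    -0.959 -0.284 -0.078]
 [-0.001  0.284 -0.959 -0.163]
 [ 0.     0.     0.     1.   ]] 330.39646187161884
[ 35. 253.] [ 373.4 -138.4] [69.9 68.5] 44.43
[274. 171.] [ 492.4 -372.9] [238.1  26. ] 11.56
[39. 83.] [ 530.2 -143.5] [170.   66.3] 3.58
[[270.68196045 191.3106563 ]]
```

View pics/w1.png

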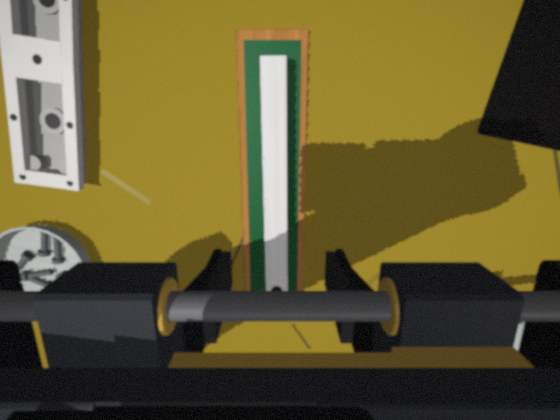

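Wrist view: the bar runs from (273,56) down to (277,290), where its hole end is hidden by the gripper. It agrees with the top view to 3 mm. Going down to grip.

Call:
move_arm(targets=[[[0.4,0,-3.5,0,0,0,5],[0,0,-4,0,0,0,5],[0,0,-4,0,0,0,5],[0,0,-3.5,0,0,0,5],[0,0,-2,0,0,0,5],[0,0,-0.8,0,0,0,5],[0,0,-0.4,0,0,0,5],[0,0,0,0,0,0,5]]])

```text
clock: 3.15
eef_pos: [0.4884, -0.3677, 0.0147]
tcp_rot: [-3.141, 0.0, -1.363]
ft_force: [0.2, -0.7, -0.4]
finger_gap: 0.0499
```

Call:
move_arm(targets=[[[0,0,-0.2,0,0,0,5],[0,0,0,0,0,0,2],[0,0,0,0,0,0,2],[0,0,0,0,0,0,2],[0,0,0,0,0,0,2],[0,0,0,0,0,0,2]]])

```text
clock: 3.65
eef_pos: [0.4886, -0.3697, 0.0134]
tcp_rot: [-3.14, -0.003, -1.364]
ft_force: [1.2, -2.9, 0.3]
finger_gap: 0.0257
```

Call:
move_arm(targets=[[[0,0,0.5,0,0,0,2],[0,0,2,0,0,0,2],[0,0,3,0,0,0,2],[0.9,2.5,2.5,0,0,0,2],[1.2,3.8,0,0,0,-2,2],[1.2,3.8,0,0,0,-2,2],[1.2,3.8,0,0,0,-2,2],[1.2,3.8,0,0,0,-2,2]]])

```text
clock: 4.32
eef_pos: [0.5442, -0.1885, 0.0922]
tcp_rot: [3.14, 0.002, -1.505]
ft_force: [0.9, -0.7, -3.9]
finger_gap: 0.0236
```

Call:
move_arm(targets=[[[1.2,3.6,0,0,0,-0.6,2],[0.7,2.2,0,0,0,0,2],[0,0,0,0,0,0,2],[0,0,0,0,0,0,2]]])

```text
clock: 4.65
eef_pos: [0.5636, -0.1303, 0.0917]
tcp_rot: [3.139, 0.001, -1.509]
ft_force: [0.0, -1.1, -3.2]
finger_gap: 0.0235
```

```bash
python3 - <<'E'
from meas import *
c=snap('wrist','w2');t=snap('top','top2');s=bot.observe(); print(s['eef_pos'],s['tcp_rot'],s['ft_force'],s['finger_gap'])
for r in rects(t,.024): print(*r)
cv2.imwrite('pics/b.png',np.hstack([cv2.resize(c['color'],(400,300)),cv2.resize(t['color'][80:290,190:470],(400,300))])[:,:,::-1])
E
```

```text
[ 0.56285153 -0.13394437  0.09232294] [ 3.14005903e+00 -3.08268911e-04 -1.51477193e+00] [ 0.22931892 -0.94884192 -3.90322695] 0.023551298959626137
[307. 236.] [340.2 -97.5] [101.6  46.5] -1.22
[316. 184.] [ 493.2 -131.4] [107.5  51.2] 3.23
[239. 176.] [529.   61.8] [258.2 174.1] -13.31
[273.  91.] [780.3 -18.9] [195.3  37.5] -71.6
[305.  41.] [875.4 -45.1] [1686.2  166. ] 89.26
```

View pics/b.png

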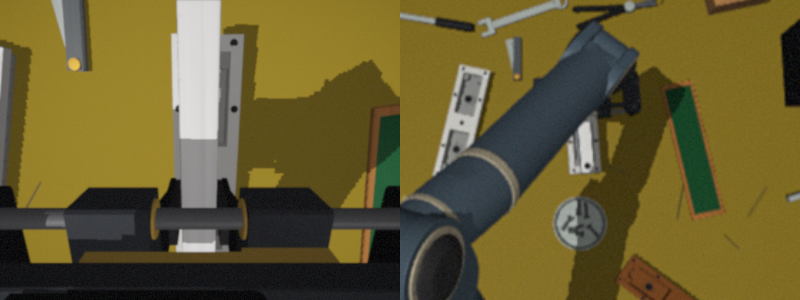

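```bash
python3 - <<'E'
from meas import *
c=load('w2')
print(ray(c,[[242,49],[340,47]],.024)*1000)
print('bar edges at top z', ray(c,[[248,60],[308,60]],.111)*1000)
print(proj(c,[[.6796,-.096,.024],[.6832,-.160,.024]]))
E
```

```text
[[ 681.05950468 -100.94407903   24.        ]
 [ 686.04765156 -162.87421489   24.        ]]
bar edges at top z [[ 662.5173701  -113.01968078  111.        ]
 [ 663.99682723 -136.90532753  111.        ]]
[[234.15014399  50.99460494]
 [334.98597214  51.62237894]]
```

Call:
move_arm(targets=[[[0,0,-1.5,0,0,0,2],[0,0,-1.8,0,0,0,2],[0,0,-1,0,0,0,2],[0,0,-0.3,0,0,0,2],[0,0,0,0,0,0,2]]])

```text
clock: 5.17
eef_pos: [0.5629, -0.1343, 0.0459]
tcp_rot: [3.14, 0.0, -1.516]
ft_force: [0.4, -0.3, -4.1]
finger_gap: 0.0234
```

```bash
python3 - <<'E'
from meas import *
s=bot.observe();c=snap('wrist','w3'); print(s['eef_pos'],s['tcp_rot'],s['ft_force'],c['cx'])
cv2.imwrite('pics/w3b.png',c['color'][:300,130:430,::-1].repeat(2,0).repeat(2,1))
E
```

```text
[ 0.56285778 -0.13427287  0.04587186] [ 3.13953487e+00  1.89415990e-06 -1.51580817e+00] [ 0.35416437 -0.30934992 -4.06779527] 278.01876008946886
```

View pics/w3b.png

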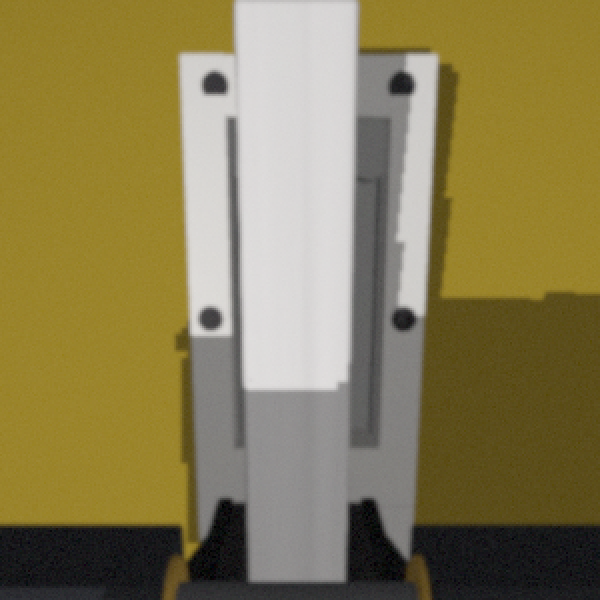

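Crop of wrist view: cover centre line at u≈309 (far) and 304 (near), bar centre at u≈297, so the bar is about 2.5 mm too far to +y and the angle is within 0.5°. I correct this and lower slowly.

Call:
move_arm(targets=[[[0,-0.1,-0.3,0,0,-0.2,2],[0,-0.1,-0.3,0,0,-0.2,2],[0,0,-0.2,0,0,0,2],[0,0,-0.15,0,0,0,2],[0,0,-0.05,0,0,0,2],[0,0,-0.05,0,0,0,2],[0,0,0,0,0,0,2]]])

```text
clock: 5.8
eef_pos: [0.564, -0.1352, 0.0361]
tcp_rot: [-3.142, -0.0, -1.521]
ft_force: [-0.3, 0.2, -4.2]
finger_gap: 0.0239
```

Call:
move_arm(targets=[[[0,0,-0.05,0,0,0,2],[0,0,-0.05,0,0,0,2],[0,0,0,0,0,0,2]]])

```text
clock: 6.05
eef_pos: [0.5639, -0.1352, 0.035]
tcp_rot: [3.142, 0.0, -1.521]
ft_force: [0.2, 0.4, -3.7]
finger_gap: 0.0235
```

Call:
move_arm(targets=[[[0,0,-0.05,0,0,0,2],[0,0,-0.05,0,0,0,2],[0,0,0,0,0,0,2]]])

```text
clock: 6.3
eef_pos: [0.564, -0.1353, 0.0346]
tcp_rot: [-3.141, 0.0, -1.521]
ft_force: [-2.1, 1.4, 2.0]
finger_gap: 0.0237
```

Call:
move_arm(targets=[[[0,0,-0.04,0,0,0,2],[0,0,-0.04,0,0,0,2],[0,0,0,0,0,0,2]]])

```text
clock: 6.55
eef_pos: [0.5641, -0.1353, 0.0345]
tcp_rot: [-3.141, 0.001, -1.521]
ft_force: [-2.3, 1.0, 8.7]
finger_gap: 0.0237
```

Call:
move_arm(targets=[[[0,0,0.05,0,0,0,2],[0,0,0.02,0,0,0,3],[0,0,0,0,0,0,5],[0,0,0,0,0,0,5],[0,0,0,0,0,0,5],[0,0,0,0,0,0,5]]])

```text
clock: 7.05
eef_pos: [0.5641, -0.1354, 0.0339]
tcp_rot: [-3.141, -0.0, -1.521]
ft_force: [0.2, 0.2, -0.0]
finger_gap: 0.0467
```

Call:
move_arm(targets=[[[0,0,0.5,0,0,0,5],[0,0,1.5,0,0,0,5],[0,0,2.5,0,0,0,5],[-0.5,0,2,0,0,0,5],[0,0,0,0,0,0,5]]])

```text
clock: 7.47
eef_pos: [0.5607, -0.1367, 0.1028]
tcp_rot: [-3.135, -0.001, -1.522]
ft_force: [0.3, -1.2, 0.3]
finger_gap: 0.0499
```

```bash
python3 - <<'E'
from meas import *
s=bot.observe();c=snap('wrist','w4');t=snap('scene','s4'); print(s['eef_pos'],s['tcp_rot'],s['ft_force'])
cv2.imwrite('pics/d.png',np.hstack([c['color'][:300,130:430],cv2.resize(t['color'][200:360,200:360],(300,300))])[:,:,::-1])
E
```

```text
[ 0.56073172 -0.13671014  0.10277804] [-3.13532162e+00 -1.48814741e-03 -1.52170257e+00] [ 0.27892428 -1.23497558  0.32466432]
```

View pics/d.png

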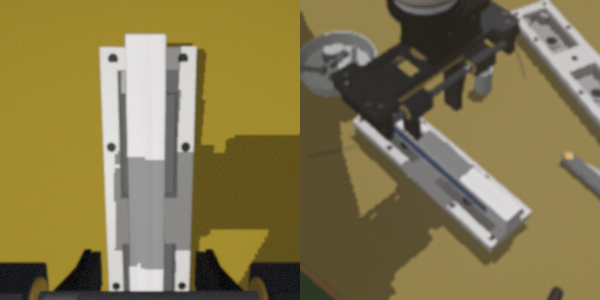

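```bash
python3 - <<'E'
from meas import *
c=load('w4')
print(ray(c,[[255,34],[296,34]],.0515)*1000, ray(c,[[230,47],[326,45]],.024)*1000)
print(ray(c,[[258,280],[294,280]],.0515)*1000, ray(c,[[243,280],[318,280]],.024)*1000)
E
```

```text
[[ 684.77919935 -118.09911751   51.5       ]
 [ 685.97216834 -142.06870762   51.5       ]] [[ 682.1667604   -99.74520083   24.        ]
 [ 686.54873471 -163.56715321   24.        ]]
[[ 525.91474917 -124.99198533   51.5       ]
 [ 527.1503211  -150.84524144   51.5       ]] [[ 511.02778202 -111.78294327   24.        ]
 [ 513.93123616 -172.53516795   24.        ]]
```

The bar lies on the cover with its centre near (560,-137) mm, within 5 mm of the cover's middle, and released. Next, closed fingers above the hole end.

Call:
move_arm(targets=[[[-3.5,-0.15,0,0,0,0,0],[-3.5,-0.15,0,0,0,0,0],[-3.5,-0.15,0,0,0,0,0],[0,0,-1.5,0,0,0,0],[0,0,-1.5,0,0,0,0],[0,0,-0.8,0,0,0,0],[0,0,-0.3,0,0,0,0],[0,0,0,0,0,0,0]]])

```text
clock: 8.23
eef_pos: [0.4535, -0.1397, 0.057]
tcp_rot: [3.139, -0.0, -1.521]
ft_force: [0.0, -0.0, -0.3]
finger_gap: 0.0051
```

Call:
move_arm(targets=[[[0.1,0,-0.06,0,0,0,0],[0,0,-0.06,0,0,0,0],[0,0,-0.06,0,0,0,0],[0,0,-0.06,0,0,0,0],[0,0,0,0,0,0,0]]])

```text
clock: 8.65
eef_pos: [0.4551, -0.1398, 0.0557]
tcp_rot: [-3.141, -0.0, -1.521]
ft_force: [-0.5, 0.2, -1.0]
finger_gap: 0.0001
```

Call:
move_arm(targets=[[[0,0,-0.05,0,0,0,0],[0,0,-0.05,0,0,0,0],[0,0,0,0,0,0,0]]])

```text
clock: 8.9
eef_pos: [0.4549, -0.1397, 0.0546]
tcp_rot: [-3.142, 0.0, -1.521]
ft_force: [-0.8, 0.2, -0.3]
finger_gap: 0.0005
```

Call:
move_arm(targets=[[[0,0,-0.05,0,0,0,0],[0,0,-0.05,0,0,0,0],[0,0,0,0,0,0,0]]])

```text
clock: 9.15
eef_pos: [0.4549, -0.1397, 0.0535]
tcp_rot: [3.141, -0.0, -1.521]
ft_force: [0.9, -0.1, -0.7]
finger_gap: 0.0004
```

Call:
move_arm(targets=[[[0,0,-0.05,0,0,0,0],[0,0,-0.05,0,0,0,0],[0,0,0,0,0,0,0]]])

```text
clock: 9.4
eef_pos: [0.4548, -0.1398, 0.0525]
tcp_rot: [3.141, -0.0, -1.521]
ft_force: [-0.2, -0.6, 1.0]
finger_gap: 0.0004
```

Call:
move_arm(targets=[[[0,0,-0.05,0,0,0,0],[0,0,-0.05,0,0,0,0],[0,0,0,0,0,0,0]]])

```text
clock: 9.65
eef_pos: [0.4548, -0.1398, 0.0515]
tcp_rot: [3.141, -0.0, -1.521]
ft_force: [-1.0, 1.5, 0.1]
finger_gap: 0.0007
```

Call:
move_arm(targets=[[[0,0,-0.05,0,0,0,0],[0,0,-0.03,0,0,0,0],[0,0,0,0,0,0,0]]])

```text
clock: 9.9
eef_pos: [0.4549, -0.1398, 0.0508]
tcp_rot: [3.141, 0.0, -1.521]
ft_force: [-1.4, -0.6, 2.0]
finger_gap: 0.0005
```

Call:
move_arm(targets=[[[0,0,-0.05,0,0,0,0],[0,0,-0.02,0,0,0,0],[0,0,0,0,0,0,0]]])

```text
clock: 10.15
eef_pos: [0.4549, -0.1398, 0.0507]
tcp_rot: [-3.141, 0.001, -1.521]
ft_force: [-4.0, 0.9, 9.8]
finger_gap: 0.0004
```

Call:
move_arm(targets=[[[0,0,0,0,0,0,0],[0,0,0,0,0,0,0]]])

```text
clock: 10.32
eef_pos: [0.4549, -0.1398, 0.0507]
tcp_rot: [-3.141, 0.001, -1.521]
ft_force: [-2.4, 1.4, 9.8]
finger_gap: 0.0004
```

```bash
python3 - <<'E'
from meas import *
c=snap('wrist','w5');t=snap('scene','s5');s=bot.observe(); print(s['eef_pos'],s['ft_force'])
E
```

```text
[ 0.45490782 -0.13986715  0.05069235] [-2.95856173  0.3529723  10.23856259]
```

Call:
move_arm(targets=[[[0,0,0.1,0,0,0,0],[0,0,0.5,0,0,0,0],[0,0,0.8,0,0,0,0],[3.5,0.18,0,0,0,0,0],[4.0,0.2,0,0,0,0,0],[4.0,0.2,0,0,0,0,0],[4.0,0.2,0,0,0,0,0],[4.0,0.2,0,0,0,0,0]]])

```text
clock: 11.08
eef_pos: [0.6521, -0.1292, 0.0647]
tcp_rot: [-3.141, -0.0, -1.52]
ft_force: [0.7, -0.2, 0.9]
finger_gap: 0.0005
```

Call:
move_arm(targets=[[[1.5,0.05,-0.3,0,0,0,0],[0,0,-0.3,0,0,0,0],[0,0,-0.1,0,0,0,0],[0,0,0,0,0,0,0]]])

```text
clock: 11.42
eef_pos: [0.6633, -0.1298, 0.0567]
tcp_rot: [3.139, -0.0, -1.522]
ft_force: [-1.1, -0.1, 1.3]
finger_gap: 0.0003
```

```bash
python3 - <<'E'
from meas import *
t=snap('scene','s6');s=bot.observe(); print(s['eef_pos'],s['ft_force'])
E
```

```text
[ 0.66323833 -0.12991998  0.05704755] [-0.79431777  0.40969885 -1.16878312]
```

Call:
move_arm(targets=[[[0,0,-0.06,0,0,0,0],[0,0,-0.06,0,0,0,0],[0,0,-0.06,0,0,0,0],[0,0,-0.06,0,0,0,0],[0,0,-0.06,0,0,0,0],[0,0,0,0,0,0,0]]])

```text
clock: 11.97
eef_pos: [0.6648, -0.1294, 0.054]
tcp_rot: [3.141, 0.0, -1.521]
ft_force: [1.1, 0.6, 0.3]
finger_gap: 0.0006
```

Call:
move_arm(targets=[[[0,0,-0.05,0,0,0,0],[0,0,-0.05,0,0,0,0],[0,0,0,0,0,0,0]]])

```text
clock: 12.22
eef_pos: [0.665, -0.1295, 0.053]
tcp_rot: [-3.142, -0.0, -1.521]
ft_force: [-0.2, -0.3, 0.1]
finger_gap: 0.0007
```

Call:
move_arm(targets=[[[0,0,-0.05,0,0,0,0],[0,0,-0.05,0,0,0,0],[0,0,0,0,0,0,0]]])

```text
clock: 12.47
eef_pos: [0.6653, -0.1295, 0.0522]
tcp_rot: [-3.141, -0.0, -1.521]
ft_force: [0.2, 0.6, 0.1]
finger_gap: 0.0006
```

Call:
move_arm(targets=[[[0,0,-0.05,0,0,0,0],[0,0,-0.03,0,0,0,0],[0,0,0,0,0,0,0]]])

```text
clock: 12.72
eef_pos: [0.6654, -0.1295, 0.0514]
tcp_rot: [-3.141, -0.0, -1.521]
ft_force: [1.5, 0.2, 2.0]
finger_gap: 0.0007
```

Call:
move_arm(targets=[[[0,0,-0.05,0,0,0,0],[0,0,-0.02,0,0,0,0],[0,0,0,0,0,0,0]]])

```text
clock: 12.97
eef_pos: [0.6654, -0.1295, 0.0511]
tcp_rot: [-3.141, -0.0, -1.521]
ft_force: [1.5, 0.1, 4.8]
finger_gap: 0.0006
```

Call:
move_arm(targets=[[[0,0,-0.03,0,0,0,0],[0,0,0,0,0,0,0],[0,0,0,0,0,0,0]]])

```text
clock: 13.22
eef_pos: [0.6654, -0.1296, 0.051]
tcp_rot: [-3.14, -0.0, -1.521]
ft_force: [1.5, 0.0, 6.0]
finger_gap: 0.0002
```

```bash
python3 - <<'E'
from meas import *
t=snap('scene','s7');s=bot.observe(); print(s['eef_pos'],s['ft_force'])
a=[load(k)['color'] for k in ('s5','s6','s7')]
c=load('s5'); 
print(proj(c,[[.436,-.143,.05],[.685,-.13,.05],[.56,-.1365,.05]]).round())
cv2.imwrite('pics/e.png',np.vstack([np.hstack([cv2.resize(x[245:335,225:325],(260,234),interpolation=cv2.INTER_CUBIC) for x in a])])[:,:,::-1])
E
```

```text
[ 0.66541286 -0.12958354  0.05101663] [0.45841092 0.01607155 5.63115899]
[[235. 248.]
 [313. 315.]
 [271. 279.]]
```

View pics/e.png

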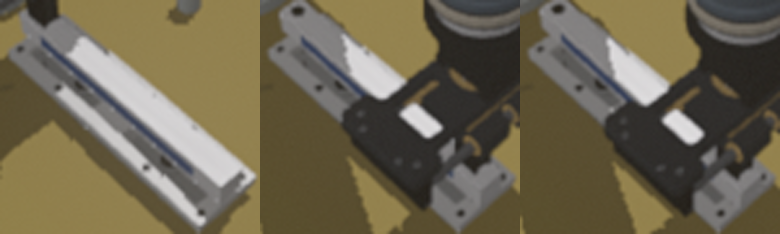

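```bash
python3 - <<'E'
from meas import *
g=lambda k: cv2.cvtColor(load(k)['color'],cv2.COLOR_RGB2GRAY)
def flow(a,b,pts):
    p=np.float32(pts)[:,None]; q,st,e=cv2.calcOpticalFlowPyrLK(g(a),g(b),p,None,winSize=(7,7),maxLevel=1)
    return (q-p)[:,0].round(2).tolist(),st.ravel()
c=load('s5')
y=lambda x:-.1365+(x-.5605)*.05
bar=[[x,y(x)+d,.05] for x in (.436,.448) for d in (.012,-.012)]
far=[[x,y(x)+d,.05] for x in (.685,) for d in (.012,-.012)]
n=np.array([-.055,1]); 
cov=[[.442,-.141-.030,.024],[.442,-.110,.024]];covf=[[.683,-.16,.024],[.683,-.10,.024]]
for lbl,a,b,P in (('hole end free->plainpressed','s6','s7',bar),('cover ctrl','s6','s7',cov),('plain end free->holepressed','s4','s5',far),('cover ctrl','s4','s5',covf),('cover ctrl gauge','s4','s5',[[.69,-.0016,.012]])):
    print(lbl,proj(c,P).round(0).tolist(),flow(a,b,proj(c,P)))
print('3mm up =',proj(c,[[.44,-.143,.053]])-proj(c,[[.44,-.143,.05]]))
E
```

```text
hole end free->plainpressed [[239.0, 245.0], [231.0, 250.0], [243.0, 248.0], [234.0, 253.0]] ([[0.14000000059604645, -0.800000011920929], [0.05999999865889549, -1.0499999523162842], [0.03999999910593033, -0.8199999928474426], [0.019999999552965164, -0.9300000071525574]], array([1, 1, 1, 1], dtype=uint8))
cover ctrl [[228.0, 262.0], [249.0, 249.0]] ([[-0.009999999776482582, 0.019999999552965164], [-0.7799999713897705, -0.9200000166893005]], array([1, 1], dtype=uint8))
plain end free->holepressed [[317.0, 312.0], [309.0, 319.0]] ([[-0.28999999165534973, -0.6700000166893005], [-0.30000001192092896, -1.3200000524520874]], array([1, 1], dtype=uint8))
cover ctrl [[301.0, 330.0], [322.0, 313.0]] ([[-0.20999999344348907, 0.019999999552965164], [-0.11999999731779099, -0.029999999329447746]], array([1, 1], dtype=uint8))
cover ctrl gauge [[356.0, 293.0]] ([[1.3700000047683716, 0.9700000286102295]], array([1], dtype=uint8))
3mm up = [[-0.12485145 -0.8626049 ]]
```

Pressing either end makes the other end rise by about 0.9 px, or 3 mm, while the cover stays still. The bar also landed 3 mm high. So the right-hand cover (y≈-0.135) is bowed and the left one (y≈0.113) is sound. I pick the bar up again and move it to the left cover.

Call:
move_arm(targets=[[[0,0,0.1,0,0,0,0],[0,0,1.4,0,0,0,5],[0,0,3,0,0,0,5],[-3.5,-0.2,0.5,0,0,0,5],[-3.5,-0.2,0,0,0,0,5],[-3.5,-0.2,0,0,0,0,5],[0,0,-1,0,0,0,5],[0,0,-2,0,0,0,5]]])

```text
clock: 13.93
eef_pos: [0.5589, -0.1362, 0.0723]
tcp_rot: [-3.139, 0.001, -1.523]
ft_force: [0.6, -0.1, 1.3]
finger_gap: 0.0397
```

Call:
move_arm(targets=[[[0,0,-1.8,0,0,0,5],[0,0,-0.9,0,0,0,5],[0,0,-0.2,0,0,0,5],[0,0,0,0,0,0,5]]])

```text
clock: 14.27
eef_pos: [0.5596, -0.1356, 0.041]
tcp_rot: [3.14, -0.0, -1.521]
ft_force: [-0.7, 0.2, 1.0]
finger_gap: 0.0489
```

Call:
move_arm(targets=[[[0,0,-0.3,0,0,0,5],[0,0,-0.3,0,0,0,5],[0,0,0,0,0,0,5],[0,0,0,0,0,0,2],[0,0,0,0,0,0,2],[0,0,0,0,0,0,2],[0,0,0,0,0,0,2],[0,0,0,0,0,0,2]]])

```text
clock: 14.93
eef_pos: [0.56, -0.1355, 0.0354]
tcp_rot: [-3.141, -0.0, -1.521]
ft_force: [-0.6, -0.8, -0.2]
finger_gap: 0.0251
```

Call:
move_arm(targets=[[[0,0,0,0,0,0,2],[0,0,0.3,0,0,0,2],[0,0,1,0,0,0,2],[0,0,2,0,0,0,2],[0,0,3,0,0,0,2],[0,0,0,0,0,0,2]]])

```text
clock: 15.43
eef_pos: [0.5628, -0.1372, 0.1031]
tcp_rot: [-3.133, -0.002, -1.522]
ft_force: [1.4, -0.8, -2.8]
finger_gap: 0.0241
```

Call:
move_arm(targets=[[[-0.15,3.2,0,0,0,-2.3,2],[-0.15,3.7,0,0,0,-2.3,2],[-0.15,3.7,0,0,0,-2.3,2],[-0.15,3.7,0,0,0,-2.3,2],[-0.15,3.7,0,0,0,-2.3,2],[-0.15,3.7,-0.5,0,0,-2.3,2],[-0.1,3.0,-1.5,0,0,-2.3,2],[0,0,-2.5,0,0,0,2]]])

```text
clock: 16.1
eef_pos: [0.5508, 0.1217, 0.0533]
tcp_rot: [-3.141, 0.006, -1.791]
ft_force: [0.1, 1.7, -4.9]
finger_gap: 0.0238
```

Call:
move_arm(targets=[[[0,0,-0.9,0,0,0,2],[0,0,-0.2,0,0,0,2],[0,0,0,0,0,0,2],[0,0,0,0,0,0,2]]])

```text
clock: 16.43
eef_pos: [0.5507, 0.1097, 0.0433]
tcp_rot: [-3.14, -0.0, -1.805]
ft_force: [0.2, -0.1, -4.6]
finger_gap: 0.0233
```

```bash
python3 - <<'E'
from meas import *
s=bot.observe();c=snap('wrist','w8'); print(s['eef_pos'],s['tcp_rot'],s['ft_force'],s['finger_gap'])
cv2.imwrite('pics/w8b.png',c['color'][:300,130:430,::-1].repeat(2,0).repeat(2,1))
E
```

```text
[0.55074691 0.10973603 0.04326137] [-3.13993243e+00 -6.47635985e-05 -1.80468867e+00] [ 0.16742856 -0.09570129 -4.63845805] 0.023346959048479415
```

View pics/w8b.png

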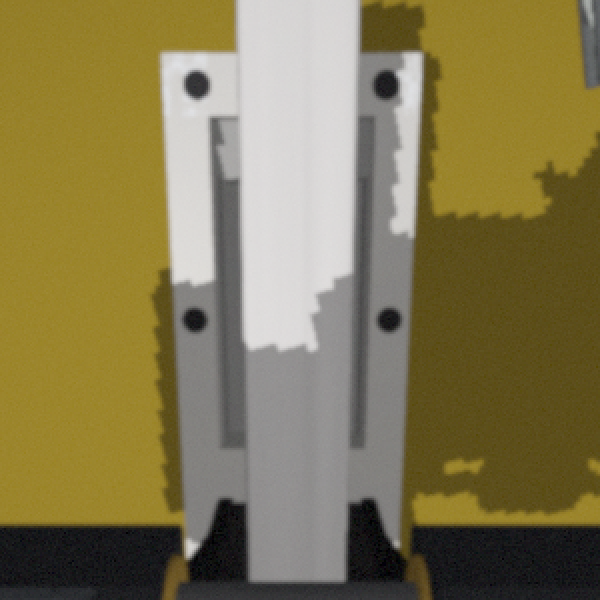

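Bar is within 2 mm laterally of the sound cover's centre line (u 299 vs 292 far, 297 vs 294 near). I'm lowering it.

Call:
move_arm(targets=[[[0,0.1,-0.3,0,0,0.2,2],[0,0,-0.3,0,0,0.2,2],[0,0,-0.15,0,0,0,2],[0,0,-0.06,0,0,0,2],[0,0,-0.04,0,0,0,2],[0,0,0,0,0,0,2]]])

```text
clock: 16.98
eef_pos: [0.5499, 0.1125, 0.0337]
tcp_rot: [3.142, -0.0, -1.795]
ft_force: [0.5, 0.1, -3.2]
finger_gap: 0.0238
```

Call:
move_arm(targets=[[[0,0,-0.05,0,0,0,2],[0,0,-0.05,0,0,0,2],[0,0,0,0,0,0,2]]])

```text
clock: 17.23
eef_pos: [0.55, 0.1125, 0.0328]
tcp_rot: [-3.141, -0.0, -1.795]
ft_force: [-0.1, 0.1, -4.0]
finger_gap: 0.024
```

Call:
move_arm(targets=[[[0,0,-0.05,0,0,0,2],[0,0,-0.02,0,0,0,2],[0,0,0,0,0,0,2]]])

```text
clock: 17.48
eef_pos: [0.55, 0.1126, 0.0327]
tcp_rot: [3.141, 0.001, -1.795]
ft_force: [-2.9, 0.2, 5.2]
finger_gap: 0.024
```

Call:
move_arm(targets=[[[0,0,0.04,0,0,0,2],[0,0,0.02,0,0,0,3],[0,0,0,0,0,0,5],[0,0,0,0,0,0,5],[0,0,0,0,0,0,5],[0,0,0,0,0,0,5]]])

```text
clock: 17.98
eef_pos: [0.5501, 0.1125, 0.0327]
tcp_rot: [-3.141, -0.0, -1.795]
ft_force: [-0.3, -0.2, 1.0]
finger_gap: 0.0464
```

Call:
move_arm(targets=[[[0,0,0.5,0,0,0,5],[0,0,1.5,0,0,0,5],[0,0,2.5,0,0,0,5],[0,0,2,0,0,0,5],[0,0,0,0,0,0,5],[0,0,0,0,0,0,5]]])

```text
clock: 18.48
eef_pos: [0.5507, 0.1127, 0.0987]
tcp_rot: [-3.14, 0.001, -1.795]
ft_force: [0.2, -0.2, -0.3]
finger_gap: 0.0501
```

```bash
python3 - <<'E'
from meas import *
s=bot.observe();c=snap('wrist','w9'); print(s['eef_pos'],s['tcp_rot'],s['ft_force'],s['finger_gap'])
cv2.imwrite('pics/w9b.png',c['color'][:300,130:430,::-1].repeat(2,0).repeat(2,1))
E
```

```text
[0.55070119 0.11274249 0.09874478] [-3.13955864e+00  1.42544469e-03 -1.79459948e+00] [ 0.16370573 -0.22399028 -0.30039716] 0.0501200417174394
```

View pics/w9b.png

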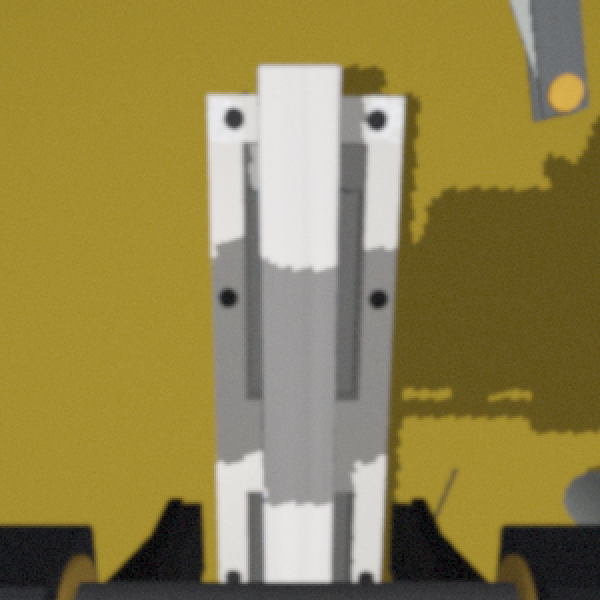

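Bar lies on the sound cover with its centre line within 2 mm. Moving on to grip the bowed cover.

Call:
move_arm(targets=[[[0.15,-3.2,0,0,0,2.3,8.6],[0.17,-3.7,0,0,0,2.3,8.6],[0.17,-3.7,0,0,0,2.3,8.6],[0.17,-3.7,0,0,0,2.3,8.6],[0.17,-3.7,0,0,0,2.3,8.6],[0.17,-3.7,0,0,0,2.3,8.6],[0.15,-3.1,0,0,0,2,8.6],[0,0,0,0,0,0,8.6]]])

```text
clock: 19.2
eef_pos: [0.5597, -0.1441, 0.0977]
tcp_rot: [3.141, -0.005, -1.529]
ft_force: [-0.1, -0.7, 0.1]
finger_gap: 0.0849
```

Call:
move_arm(targets=[[[0,0,0,0,0,0,8.6],[0,0,0,0,0,0,8.6]]])

```text
clock: 19.37
eef_pos: [0.5608, -0.1347, 0.0965]
tcp_rot: [3.14, 0.001, -1.519]
ft_force: [0.5, -0.6, -0.4]
finger_gap: 0.0861
```

```bash
python3 - <<'E'
from meas import *
print('bar on A, overhang:',ray(load('w9'),[[279,33]],.05)*1000,ray(load('w9'),[[283,47]],.024)*1000)
s=bot.observe();c=snap('wrist','w10'); print(s['eef_pos'],s['tcp_rot'],s['ft_force'],s['finger_gap'])
for r in rects(c,.024): print(*r)
cv2.imwrite('pics/w10b.png',c['color'][:300,130:430,::-1].repeat(2,0).repeat(2,1))
E
```

```text
bar on A, overhang: [[671.99149057  83.82611574  50.        ]] [[668.95303474  81.76033602  24.        ]]
[ 0.56076591 -0.13470163  0.09654838] [ 3.13951595e+00  1.14988198e-03 -1.51927269e+00] [ 0.49940726 -0.5858546  -0.38682482] 0.08612344626229398
[280. 338.] [ 460.8 -143.6] [65.9 35.4] -87.05
[154. 310.] [482.5 -37.8] [81.7 13. ] -87.05
[  3. 159.] [591.7  61.4] [142.1   7.7] -10.56
[281. 166.] [ 594.7 -136.4] [179.5  66.3] 3.12
[95. 45.] [673.6  -9.5] [57.1 23.3] 2.96
```

View pics/w10b.png

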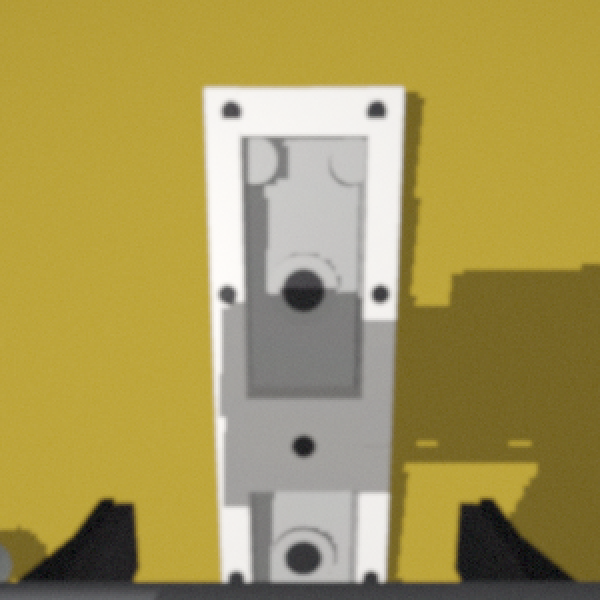

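Call:
move_arm(targets=[[[0.2,-0.2,-1.5,0,0,0,8.6],[0,0,-2.5,0,0,0,8.6],[0,0,-2.5,0,0,0,8.6],[0,0,-1.3,0,0,0,8.6],[0,0,-0.6,0,0,0,8.6],[0,0,-0.3,0,0,0,8.6],[0,0,0,0,0,0,8.6]]])

```text
clock: 20.0
eef_pos: [0.5636, -0.1373, 0.0104]
tcp_rot: [3.141, -0.0, -1.519]
ft_force: [0.2, -0.4, 0.2]
finger_gap: 0.0861
```

Call:
move_arm(targets=[[[0,0,-0.25,0,0,0,8.6],[0,0,-0.1,0,0,0,8.6],[0,0,0,0,0,0,6],[0,0,0,0,0,0,6],[0,0,0,0,0,0,6],[0,0,0,0,0,0,6],[0,0,0,0,0,0,6]]])

```text
clock: 20.58
eef_pos: [0.5636, -0.1372, 0.0074]
tcp_rot: [-3.141, 0.001, -1.519]
ft_force: [0.5, 0.6, 0.2]
finger_gap: 0.0635
```

Call:
move_arm(targets=[[[0,0,0.2,0,0,0,6],[0,0,0.8,0,0,0,6],[0,0,2,0,0,0,6],[0,0,3,0,0,0,6],[0,0,3,0,0,0,6],[0,0,1,0,0,0,6],[0,0,0,0,0,0,6]]])

```text
clock: 21.17
eef_pos: [0.5651, -0.1381, 0.1097]
tcp_rot: [-3.136, -0.001, -1.519]
ft_force: [-0.1, -0.2, -4.9]
finger_gap: 0.0637
```

Call:
move_arm(targets=[[[-0.3,2,0,0,0,0,6],[-0.6,3.8,0,0,0,-0.2,6],[-0.6,3.8,0,0,0,-0.2,6],[-0.6,3.8,0,0,0,-0.2,6],[-0.6,3.8,0,0,0,-0.2,6],[-0.6,3.8,0,0,0,-0.2,6],[-0.6,3.8,0,0,0,-0.2,6],[-0.6,3.8,0,0,0,-0.2,6]]])

```text
clock: 21.83
eef_pos: [0.5163, 0.1502, 0.1053]
tcp_rot: [3.138, -0.001, -1.543]
ft_force: [1.1, 0.6, -4.9]
finger_gap: 0.0636
```

Call:
move_arm(targets=[[[-0.6,3.8,0,0,0,-0.2,6],[-0.6,3.8,0,0,0,-0.2,6],[-0.6,3.8,0,0,0,-0.2,6],[-0.6,3.8,0,0,0,0,6],[-0.6,3.8,0,0,0,0,6],[-0.3,1.75,0,0,0,0,6],[0,0,0,0,0,0,6],[0,0,0,0,0,0,6]]])

```text
clock: 22.5
eef_pos: [0.4834, 0.3569, 0.1048]
tcp_rot: [3.139, -0.003, -1.55]
ft_force: [0.6, -0.2, -4.2]
finger_gap: 0.0634
```

```bash
python3 - <<'E'
from meas import *
s=bot.observe();c=snap('wrist','w11'); t=snap('scene','s11'); print(s['eef_pos'],s['tcp_rot'],s['ft_force'],s['finger_gap'])
cv2.imwrite('pics/f.png',np.hstack([c['color'][:,:],cv2.resize(t['color'][100:240,300:470],(240,420)) ])[:,:,::-1])
E
```

```text
[0.48342389 0.35689836 0.10476385] [ 3.13876719e+00 -2.87077805e-03 -1.55026116e+00] [ 0.57615368 -0.19984684 -4.18251621] 0.06339635823279277
```

View pics/f.png

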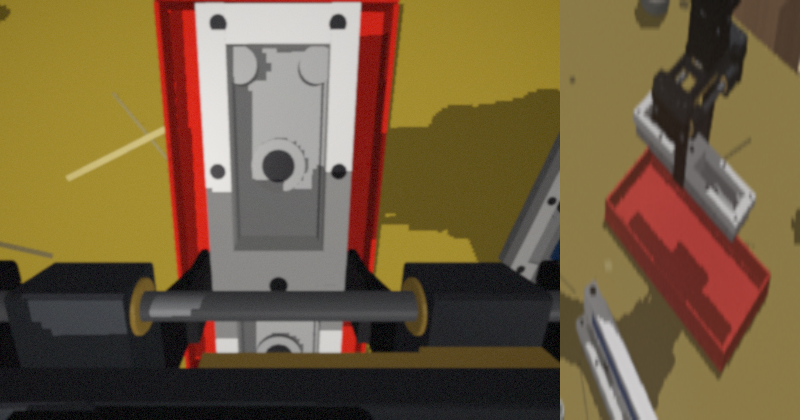

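Wrist view: tray walls at u 157 and 398 (middle 277), cover middle at u≈278, so it is centred over the tray. Lowering.

Call:
move_arm(targets=[[[0,0,-1.5,0,0,0,6],[0,0,-2,0,0,0,6],[0,0,-2,0,0,0,6],[0,0,-1.5,0,0,0,6],[0,0,-0.9,0,0,0,6],[0,0,-0.5,0,0,0,6],[0,0,-0.1,0,0,0,6],[0,0,0,0,0,0,6]]])

```text
clock: 23.27
eef_pos: [0.486, 0.3558, 0.0225]
tcp_rot: [-3.141, 0.0, -1.555]
ft_force: [0.7, -0.6, -3.5]
finger_gap: 0.0636
```

Call:
move_arm(targets=[[[0,0,-0.06,0,0,0,6],[0,0,-0.06,0,0,0,6],[0,0,-0.06,0,0,0,6],[0,0,-0.06,0,0,0,6],[0,0,-0.06,0,0,0,6],[0,0,0,0,0,0,6]]])

```text
clock: 23.77
eef_pos: [0.4854, 0.3561, 0.0192]
tcp_rot: [3.142, 0.0, -1.554]
ft_force: [-0.2, -0.1, -4.5]
finger_gap: 0.0636
```

Call:
move_arm(targets=[[[0,0,-0.07,0,0,0,6],[0,0,-0.07,0,0,0,6],[0,0,-0.07,0,0,0,6],[0,0,-0.07,0,0,0,6],[0,0,-0.07,0,0,0,6],[0,0,-0.07,0,0,0,6],[0,0,-0.07,0,0,0,6],[0,0,0,0,0,0,6]]])

```text
clock: 24.43
eef_pos: [0.4854, 0.356, 0.0141]
tcp_rot: [3.141, -0.0, -1.554]
ft_force: [0.3, -1.0, -4.1]
finger_gap: 0.0638
```

Call:
move_arm(targets=[[[0,0,-0.05,0,0,0,6],[0,0,-0.05,0,0,0,6],[0,0,0,0,0,0,6]]])

```text
clock: 24.68
eef_pos: [0.4854, 0.356, 0.0132]
tcp_rot: [3.142, -0.0, -1.554]
ft_force: [0.8, 0.7, -4.8]
finger_gap: 0.0639
```

Call:
move_arm(targets=[[[0,0,-0.04,0,0,0,6],[0,0,-0.04,0,0,0,6],[0,0,0,0,0,0,6]]])

```text
clock: 24.93
eef_pos: [0.4854, 0.356, 0.0124]
tcp_rot: [3.142, -0.0, -1.554]
ft_force: [-0.6, 0.3, -4.0]
finger_gap: 0.0636
```

Call:
move_arm(targets=[[[0,0,-0.04,0,0,0,6],[0,0,-0.03,0,0,0,6],[0,0,0,0,0,0,6]]])

```text
clock: 25.18
eef_pos: [0.4854, 0.356, 0.0117]
tcp_rot: [3.142, -0.0, -1.554]
ft_force: [-0.0, -0.3, -3.8]
finger_gap: 0.0634
```

Call:
move_arm(targets=[[[0,0,-0.03,0,0,0,6],[0,0,0,0,0,0,6]]])

```text
clock: 25.35
eef_pos: [0.4855, 0.3561, 0.0115]
tcp_rot: [-3.141, 0.0, -1.554]
ft_force: [-0.4, 0.5, -4.1]
finger_gap: 0.0633
```

Call:
move_arm(targets=[[[0,0,-0.03,0,0,0,6],[0,0,0,0,0,0,6]]])

```text
clock: 25.52
eef_pos: [0.4855, 0.356, 0.0115]
tcp_rot: [3.142, 0.0, -1.554]
ft_force: [-1.3, -0.0, -1.5]
finger_gap: 0.0634
```

Call:
move_arm(targets=[[[0,0,-0.03,0,0,0,6],[0,0,0,0,0,0,6]]])

```text
clock: 25.68
eef_pos: [0.4854, 0.356, 0.0114]
tcp_rot: [3.141, 0.0, -1.554]
ft_force: [-1.9, -1.1, 2.0]
finger_gap: 0.0641
```

Call:
move_arm(targets=[[[0,0,0,0,0,0,7],[0,0,0,0,0,0,8.6],[0,0,0,0,0,0,8.6],[0,0,0,0,0,0,8.6],[0,0,0.3,0,0,0,8.6],[0,0,1.5,0,0,0,8.6],[0,0,3,0,0,0,8.6],[0,0,4,0,0,0,8.6]]])

```text
clock: 26.35
eef_pos: [0.484, 0.3549, 0.0986]
tcp_rot: [3.138, -0.004, -1.554]
ft_force: [0.1, 1.2, 0.6]
finger_gap: 0.0858
```

Call:
move_arm(targets=[[[0,0,4,0,0,0,8.6],[-2,3,2,0,0,5,8.6],[-2.5,3,0,0,0,5,8.6],[-2.5,3,0,0,0,5,8.6],[-2.5,3,0,0,0,5,8.6],[-2.5,3,0,0,0,5,8.6],[-2.5,3,0,0,0,5,8.6],[-2.5,3,0,0,0,5,8.6]]])

```text
clock: 27.02
eef_pos: [0.3143, 0.5673, 0.1605]
tcp_rot: [-3.14, 0.001, -0.939]
ft_force: [0.9, 0.4, 0.1]
finger_gap: 0.086
```

Call:
move_arm(targets=[[[-2.5,3,0,0,0,5,8.6],[-2.5,2,0,0,0,5,8.6],[0,0,0,0,0,0,8.6],[0,0,0,0,0,0,8.6]]])

```text
clock: 27.35
eef_pos: [0.263, 0.6177, 0.1596]
tcp_rot: [-3.141, 0.001, -0.764]
ft_force: [1.1, 0.0, -0.2]
finger_gap: 0.0858
```

```bash
python3 - <<'E'
from meas import *
t=snap('top','top12');q=snap('scene','s12');s=bot.observe(); print(s['clock'],s['eef_pos'],s['ft_force'])
for z in (.024,.028):
    for r in rects(t,z):
        if 200<max(r[2])<320: print(z,*r)
cv2.imwrite('pics/g.png',np.hstack([cv2.resize(t['color'][110:270,110:310],(500,400),interpolation=cv2.INTER_CUBIC),cv2.resize(q['color'][140:320,310:445],(300,400))])[:,:,::-1])
def g(k): return load(k)['color']
P=proj(load('top0'),[[.492,-.004,.038],[.69,-.0016,.01]]); print(P)
for p in P.round().astype(int):
    w=lambda k:cv2.cvtColor(g(k),cv2.COLOR_RGB2GRAY)[p[1]-25:p[1]+25,p[0]-12:p[0]+12].astype(np.float32)
    print('bystander shift px',cv2.phaseCorrelate(w('top0'),w('top12')))
E
```

```text
27.45 [0.26675927 0.61519656 0.15980896] [1.30673619 0.91958314 0.11800169]
0.024 [150. 189.] [483.4 358.3] [239.8  62.5] 1.15
0.024 [229. 164.] [555.3 124. ] [256.5  40.8] -13.31
0.028 [150. 189.] [482.8 357.1] [239.   62.3] 1.15
0.028 [229. 164.] [554.5 123.6] [255.7  40.7] -13.31
[[272.22101529 183.39795764]
 [270.90622183 120.33721323]]
bystander shift px ((-0.02239940249400263, -0.10664328137765011), 0.9282390058040619)
bystander shift px ((-0.022217592414797593, -0.013629124146056881), 0.9670763556162516)
```

View pics/g.png

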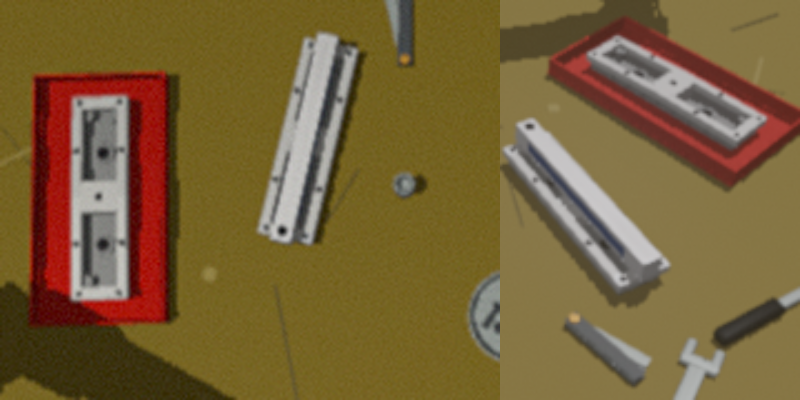

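The bowed cover is flat in the tray, within 2 mm of the tray's centre. The bar lies along the sound cover, and the socket and gauge haven't moved. Handing in.

```bash
python3 -c "
from h import *
print(bot.hand_in())"
```

```text
the job is handed in; nothing more can be done
None
```

I laid the straightedge on the right-hand cover (y≈-0.135) first and pressed it with closed fingers, reaching about 10 N at the hole end and then 6 N at the plain end. That cover is the bowed one. Each pressed end dipped until firm, the far end rose about 0.9 px (3 mm) in the scene camera, and the bar had landed nearly 3 mm high.

I moved the straightedge to the left-hand cover, where it landed at the level height. I set the bowed cover down face up in the red tray with only a few newtons of contact. The job was handed in at about 27.5 s; the hand-in gave no verdict.

**Last checks:**
- **Bowed cover:** it lies about 1 mm from the tray's centre and is aligned with the tray to within 0.3°.
- **Straightedge:** it was about 2 mm off the sound cover's centre line when I looked just after letting go. In the last picture it still lies lengthways on that cover.
- **Bystanders:** the socket and the feeler gauge shifted by 0.1 px or less, which means they did not move. The gripper was clear of everything.
- **Disagreements:** the wrist and top cameras differed by 3–4 mm. The first touch at each end (under 1 N) was lost in about ±1 N of force noise, so the verdict rests on the camera and the landing height.
- **Not checked:** I did not press the straightedge again on the sound cover, or re-measure that cover's own position at the end because the bar covers it.

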